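# Press the vial block into the corner of the heating stage

### The job

Pick up the vial block that has the bevelled edge, stand it on the bed of the L-shaped heating stage between the two ribs, bevel facing away from the back wall, and let go of it. Then push it home until it is flush against the wall, and press it against the wall and down on the bed at once with one steady push of 10 to 20 N slanting about 45 degrees, stopping while you are still holding it pressed there so that the clamp can be fitted. Leave everything else on the bench where it is.

Things in the scene. Friction and masses are not known exactly. Their poses are not given: they have to be found in the camera images.
- block_mid (a point): centre, 22.5 mm above its underside, of the bevelled vial block: loose, aluminium, 60 mm along x, 56 mm along y (grip across these end faces), 45 mm tall (z up), weight 2.7 to 4.3 N, six dark holes in its top. Its upper edge on the -x side is cut off at 45 degrees over the full 56 mm, 20 mm deep and 20 mm high, so the -x face is upright only up to 25 mm. Starts upright on the bench, yaw varied
- block_bevel (a point): middle of the sloping bevel face of that block: 20 mm to -x and 12.5 mm above its centre; the face's outward normal points to the block's -x and up at 45 degrees. A push straight against this face goes both down and towards the block's +x
- bed: flat dark steel bed of the L-shaped heating stage, fixed, 130 mm along x, 190 mm along y. Origin: middle of its top face, 25 mm above the bench; z up, +x points to the back wall, whose face is 65 mm away. Ribs 5 mm high, 6 mm wide, run along x at y = +75 and -75 mm; the block goes between them. Polished: the block slides with a friction coefficient of about 0.2. Place and yaw vary
- wall: upright back wall of the heating stage, fixed, dark steel, 20 mm thick, 190 mm along y, its top 45 mm above the bed. Origin in the middle of the line where its front face meets the bed's top; the front face looks to its -x, x points into the wall, z up
- plain: the other vial block: plain aluminium box 60 x 56 x 45 mm with nine holes in its top and NO bevel; to be left alone; origin under its centre
- beaker: small glass beaker, 68 mm across, 85 mm tall, origin under its centre; leave alone
- jar: amber glass jar, 44 mm across, 55 mm tall, origin under its centre; leave alone
- flask: amber bottle, 60 mm across, 125 mm tall, origin under its centre; leave alone
- wash: white plastic bottle, 60 mm across, 150 mm tall, origin under its centre; leave alone
- spatula: steel lab spoon 170 mm long lying flat, origin under its middle; leave alone
- stopper: rubber stopper 30 mm across, 28 mm tall, origin under its centre; leave alone
- dish: shallow glass dish 80 mm across, 16 mm tall, origin under its centre; leave alone
- block: the same bevelled vial block as a whole; this origin lies under its centre, on its underside; same axes
Not all that is in view belongs to the job. What is shaped like the block but green or purple is not meant.

How it is judged:
On the way:
1. the bevelled block stands on the bed, between the ribs, bevel away from the wall, let go (z of block_mid in the frame of bed between 0.0195 and 0.0255 m and angle between the z axis of block and the z axis of bed, either way round below 0.05 rad and x of block_mid in the frame of wall between -0.11 and -0.027 m and y of block_mid in the frame of wall between -0.05 and 0.05 m and z of block_bevel in the frame of wall above 0.031 m and angle between the x axis of block and the x axis of wall, either way round below 0.4 rad and x of wall in the frame of block above 0 m and contact force between block and bed above 1 N and contact force between block and the arm below 0.2 N and contact force between block and the fingers below 0.2 N and linear speed of block below 0.02 m/s), for 0.2 s.
At the end, for the whole second after the job is handed in: still pushed by the robot (over 4 N); block presses the wall with 3 to 40 N and the bed with 7 to 40 N (weight included); flat on the bed and flush with the wall (within 3 mm, 0.05 rad), bevel away from the wall, centre within 45 mm of the wall's middle, at rest (x of block_mid in the frame of wall between -0.033 and -0.027 m and y of block_mid in the frame of wall between -0.045 and 0.045 m and z of block_mid in the frame of bed between 0.0195 and 0.0255 m and angle between the z axis of block and the z axis of bed, either way round below 0.05 rad and x of block_bevel in the frame of wall below -0.045 m and z of block_bevel in the frame of wall above 0.031 m and angle between the x axis of block and the x axis of wall, either way round below 0.05 rad and (contact force between block and the fingers above 4 N or contact force between block and the arm above 4 N) and contact force between block and wall between 3 and 40 N and contact force between block and bed between 7 and 40 N and linear speed of block below 0.01 m/s); the arm keeps its last pose, push and grip.
It fails at once if another thing on the bench shifted by more than 30 mm (distance of any of plain, beaker, jar, flask, wash, spatula, stopper, dish from where it was at the start of the episode above 0.03 m).
It also fails if it takes over 58 s, if anything falls off the work surface, if the arm or the gripper's body presses on something with over 40 N, if the wrist force passes 120 N, or if a joint passes its speed limit or range.

### The arm

A 6-joint arm with a two-finger parallel gripper is mounted at the origin on the work surface. World frame = base frame: x ahead of the robot, y to its left, z up, the work surface at z = 0. Lengths are in m, angles in rad, forces in N, time in s.
With the tool pointing down it reaches from about 0.225 to 0.875 m from the base axis. Payload 3.4 kg.
Tool frame: the origin (TCP) lies on the centre line of the jaws, within the pads' length; the fingertips stand 19 mm ahead of it and the grasp point (between the pads) is the TCP (nose_length is the distance from the TCP to the fingertips, in m); z points along the fingers, y is the direction in which the jaws open and shut (so a half turn about z gives the same grasp; the last joint's range is limited). The gripper opens to 85 mm and grips with 20 to 120 N. Pads are 22 mm wide; open, the fingers measure 114 mm over their backs; the gripper's body (76 mm by 85 mm) begins 54 mm behind the grasp point. The pads swing forward as they close: fully open they stand 13 mm farther back than shut.
Start: joints at [1.019, 0.276, 1.505, -0, 1.361, -0.121], TCP at [0.24, 0.522, 0.25] pointing down, gripper open.
Joint ranges: [-2.89, 2.89], [-0.75, 2.08], [0.22, 2.7], [-1.18, 4.32], [0.11, 2.71], [-2.7, 2.7]. Speed limits (rad/s): [2.57, 2.57, 3.14, 3.14, 3.14, 3.14].

### API

Orientations are given as a unit quaternion [w, x, y, z].
In Python, from rig import * gives the robot as it stands.
- The arm moves only by the shell command python3 -m jog 'ROWS' [OPENING] [FORCE]. ROWS is JSON, one flat list of numbers, 6 for each row, row after row: the shift along the tool's x, y, z in mm, then the turn, a rotation vector about the tool's x, y, z in degrees. In form: [tx, ty, tz, wx, wy, wz, tx, ty, tz, wx, wy, wz, ...]. A call has 1 to 10 rows; each row is the pose to reach, as a shift and turn from the pose commanded when the call began, along the tool's axes at that moment; what a row does not reach only later rows make up. A row lasts 1/8 s, in which the tool goes at most 62.5 mm and 10.7 degrees, less where a joint would pass 70% of its speed; a pose out of reach is approached as far as the arm can. A call with a gripper value outside its range is refused whole. OPENING is the closure, from 0 (fully open) to 1 (shut), set as the call begins (- or left out, the last holds). The fingers move at their own pace and stop on an object; FORCE is the grip in N (left out, the last holds). Time passes only in rows, so rows that repeat a pose let the fingers close. It gives the time, the measured TCP pose, the force and the opening at its end, in the units of the state.
- get_state(): the state, without advancing time (a new reading comes with each control period).
- get_image(name): name is "scene" or "top" or "wrist"; returns a dict with "frame" (420x560x3 uint8, red, green, blue), "camera_matrix" (3x3 intrinsics, pixels), "rvec" (rotation vector, rad) and "tvec" (3), from world to camera coordinates, as OpenCV has them. Camera axes: x right, y down, z forward; pixel columns grow to the right and rows downward; lengths in m; the calibration is good to about 2 mm. A picture is of the moment at which its call begins. There is no depth.
- sign_off(): hands the job in, once; it reports no verdict.
The state is a dict: "clock": time; "qpos": joint angles; "qd": joint speeds; "effort": joint torques, N m; "position": TCP position; "ee_rot": TCP orientation; "contact_force": force on the tool from outside, world axes, zero at the start; "moment": the same for the moment, N m; "width": finger opening in m.
Only numpy, scipy, OpenCV 4.12 (cv2) and the standard library are available. Lean on these libraries where they do the work, as an engineer would, in place of code of your own. Each camera call takes 0.05 s, during which the arm holds its last target.

## Working session

There is one attempt and no reset: what is moved stays moved. The work goes in short steps, Python scripts to look and compute and a shell command to move; the robot and the scene stay as the last step left them, time stands still between calls to the robot, and variables do not carry over. Pictures are saved under pics/ and viewed, and the job is handed in when it is done.

```bash
mkdir -p pics; ls
cat > h.py <<'E'
from rig import *
import numpy as np, cv2
from scipy.spatial.transform import Rotation as R
def snap(name,fn):
    d=get_image(name); cv2.imwrite('pics/'+fn,d['frame'][:,:,::-1]); np.savez('pics/'+fn+'.npz',**{k:np.array(v) for k,v in d.items()}); return d
def load(fn): return dict(np.load('pics/'+fn+'.npz'))
def pix2plane(d,uv,z):
    K=np.array(d['camera_matrix']);Rm=cv2.Rodrigues(np.array(d['rvec'],float))[0];t=np.array(d['tvec'],float).ravel()
    c=-Rm.T@t; r=Rm.T@np.linalg.inv(K)@np.array([uv[0],uv[1],1.0])
    return c+r*(z-c[2])/r[2]
def proj(d,P):
    return cv2.projectPoints(np.array(P,float).reshape(-1,3),np.array(d['rvec'],float),np.array(d['tvec'],float),np.array(d['camera_matrix']),None)[0].reshape(-1,2)
E
python3 - <<'E'
from h import *
snap('scene','s0.png');snap('top','t0.png');snap('wrist','w0.png');s=get_state();print(s)
E
```

```text
pics
{'clock': 0.15, 'qpos': array([ 1.01903787e+00,  2.76430621e-01,  1.50581103e+00,  2.63394030e-05,
        1.36067032e+00, -1.21024351e-01]), 'qd': array([ 0.0010202 , -0.00064609, -0.00380824,  0.00067723,  0.00220718,
        0.00151872]), 'effort': array([ 7.74226301e-04, -4.17144012e+01, -2.46033955e+01, -2.52443497e-04,
        7.75120687e-03,  2.79993185e-05]), 'position': array([0.23991237, 0.52218008, 0.24966177]), 'ee_rot': array([-2.29899720e-04,  2.13708663e-01,  9.76897217e-01, -6.18438786e-04]), 'contact_force': array([-0.73061781,  0.87219311, -0.05691599]), 'moment': array([ 0.00717281,  0.03105992, -0.02739968]), 'width': 0.08545852401195395}
```

View pics/s0.png

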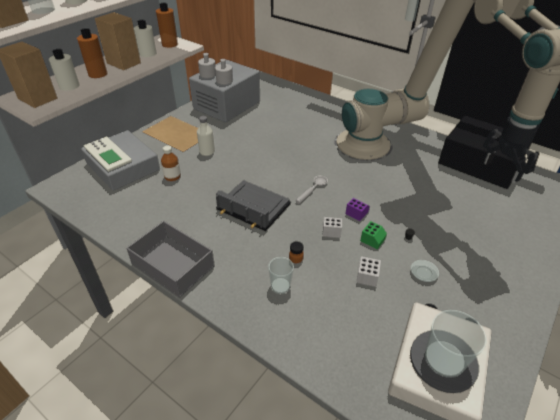

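View pics/t0.png

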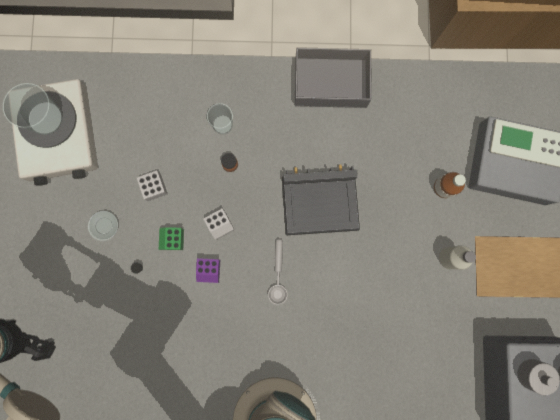

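View pics/w0.png

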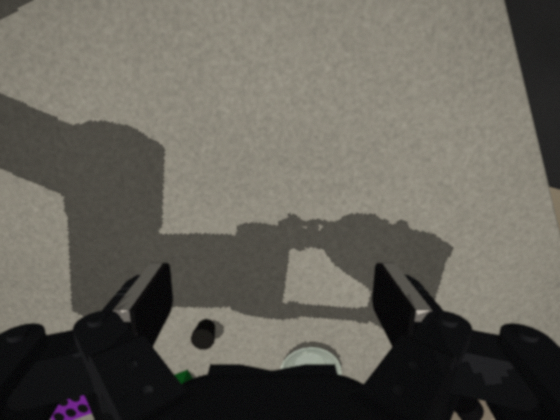

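Top view: the candidates are grey at (218,223), grey at (151,185), green at (171,237) and purple at (207,269). The grey block with six holes at (218,223) fits. I'll confirm it in an enlarged crop.

Run:
```python
from h import *
a=load('t0.png')['frame'][195:255,180:250,::-1];b=load('t0.png')['frame'][155:250,270:370,::-1];c=load('s0.png')['frame'][195:255,310:370,::-1]; e=load('s0.png')['frame'][175:235,205:300,::-1]
f=lambda i,w,h:cv2.resize(i,(w,h),interpolation=cv2.INTER_CUBIC)
im=np.zeros((600,800,3),np.uint8)
im[:300,:350]=f(a,350,300);im[:300,370:686]=f(b,316,300);im[300:,:300]=f(c,300,300);im[300:,320:795]=f(e,475,300)
cv2.imwrite('pics/c0.png',im)
d=load('t0.png')
for n,uv,z in [('blk',(218,223),.045),('bedmid',(320,205),.025),('corner bl',(286,234),.025),('br',(358,229),.025),('wl',(283,178),.07),('wr',(357,172),.07)]: print(n,pix2plane(d,uv,z).round(4))
print(d['tvec'],d['rvec'],d['camera_matrix'])
```

```text
blk [0.499  0.1528 0.045 ]
bedmid [ 0.553  -0.1127  0.025 ]
corner bl [ 0.4748 -0.0238  0.025 ]
br [ 0.491  -0.2133  0.025 ]
wl [ 0.6156 -0.0128  0.07  ]
wr [ 0.6349 -0.2038  0.07  ]
[-0.02729649  0.55565894  1.3324907 ] [ 2.18401062 -2.14893022  0.16373072] [[521.90619205   0.         284.45512996]
 [  0.         521.90619205 202.71304019]
 [  0.           0.           1.        ]]
```

View pics/c0.png

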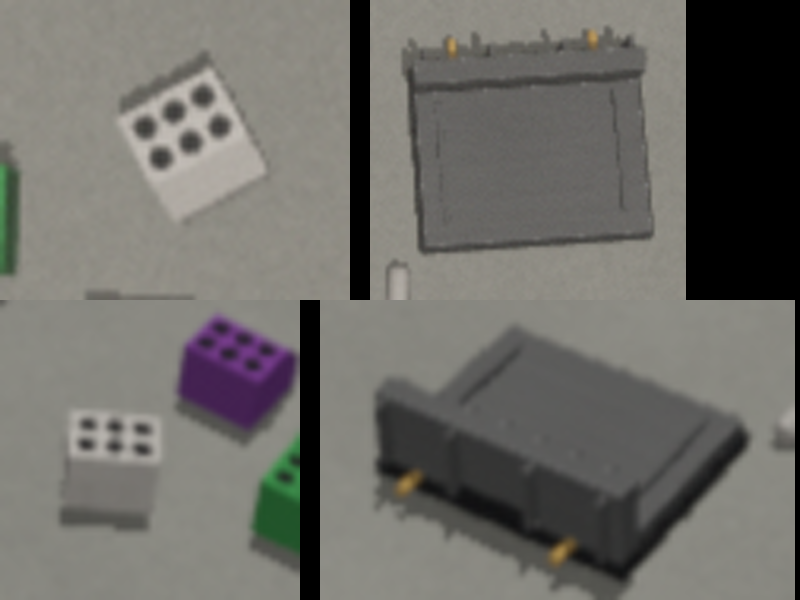

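Confirmed: the grey block at (218,223) has six holes and a sloping face at the lower right of the crop, on the robot side. Next I'll fit poses for the block and stage.

```bash
cat >> h.py <<'E'
from scipy.optimize import least_squares
def fitpose(obs,x0):
    # obs: list of (d, uv, localpoint)
    def T(p,l): c,s=np.cos(p[2]),np.sin(p[2]); return [p[0]+c*l[0]-s*l[1],p[1]+s*l[0]+c*l[1],l[2]]
    def f(p): return np.concatenate([proj(d,T(p,l))[0]-np.array(uv) for d,uv,l in obs])
    r=least_squares(f,x0); return r.x, r.fun.reshape(-1,2)
E
python3 - <<'E'
from h import *
d=load('t0.png')
C=lambda u,v:(180+u/5-.4,195+v/5-.4)
o=[(d,C(118,118),(.03,.028,.045)),(d,C(210,68),(.03,-.028,.045)),(d,C(267,170),(-.03,-.028,.025)),(d,C(180,220),(-.03,.028,.025))]
p,r=fitpose(o,[.5,.15,.5]);print('block',p.round(4),np.degrees(p[2]).round(1),r.round(1).tolist())
k=3.16
B=lambda u,v:(270+(u-370)/k-.3,155+v/k-.3)
# stage in bed frame: front edge x=-65, wall top front edge x=65 z=.07
o=[(d,B(421,251),(-.065,.095,.025)),(d,B(653,236),(-.065,-.095,.025)),(d,B(415,77),(.065,.095,.07)),(d,B(644,70),(.065,-.095,.07))]
p,r=fitpose(o,[.55,-.11,.1]);print('bed',p.round(4),np.degrees(p[2]).round(1),r.round(1).tolist())
s=get_state();q=s['ee_rot'];print(R.from_quat(np.r_[q[1:],q[0]]).as_matrix().round(3))
E
```

```text
block [0.4987 0.1528 0.5354] 30.7 [[-0.3, 0.2], [0.3, -0.5], [0.7, -0.2], [-0.7, 0.4]]
bed [ 0.5499 -0.1144  0.0713] 4.1 [[0.3, -1.5], [-1.1, -0.7], [-0.2, 1.9], [0.9, 0.3]]
[[-0.909  0.418 -0.001]
 [ 0.418  0.909 -0.001]
 [ 0.    -0.001 -1.   ]]
```

```bash
python3 - <<'E'
from h import *
d=load('w0.png');Rm=cv2.Rodrigues(d['rvec'])[0];c=-Rm.T@d['tvec'].ravel()
s=get_state();q=s['ee_rot'];M=R.from_quat(np.r_[q[1:],q[0]]).as_matrix()
print('cam in tool',M.T@(c-s['position']),'axes in tool (cols x,y,z)',(M.T@Rm.T).round(2))
E
python3 -m jog '[-50,-30,0,0,0,-9, -100,-58,0,0,0,-18, -150,-88,0,0,0,-27, -200,-117,0,0,0,-36, -250,-146,0,0,0,-45, -300,-175,20,0,0,-55, -350,-204,40,0,0,-55.4, -389,-227,60,0,0,-55.4,-389,-227,60,0,0,-55.4]'
python3 - <<'E'
from h import *
snap('wrist','w1.png');print(get_state()['position'])
E
```

```text
cam in tool [ 0.0705711  -0.00039371 -0.12439287] axes in tool (cols x,y,z) [[ 0.   -0.96 -0.28]
 [ 1.    0.   -0.  ]
 [ 0.   -0.28  0.96]]
clock: 1.27
position: [0.4994, 0.151, 0.1883]
ee_rot: [-0.002, -0.263, 0.965, -0.0]
contact_force: [-0.8, 0.1, -0.1]
width: 0.0855
[0.49873917 0.15262826 0.1892196 ]
```

View pics/w1.png

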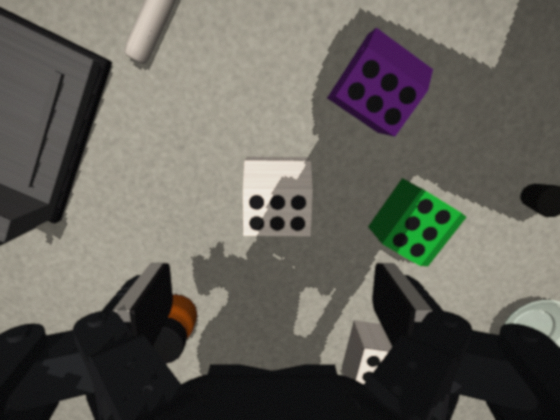

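The wrist view shows the bevelled block centred at (278,197), aligned with the image. Its bevel is at the top (rows 158–190) and its six holes are below.

Run:
```python
from h import *
d=load('w1.png')
im=cv2.resize(d['frame'][140:260,220:340,::-1],(600,600),interpolation=cv2.INTER_CUBIC);cv2.imwrite('pics/c1.png',im)
o=[(d,(243,236),(.03,.028,.045)),(d,(312,236),(.03,-.028,.045)),(d,(311,159),(-.03,-.028,.025)),(d,(245,159),(-.03,.028,.025))]
for oo in (o,[(a,b,(-c[0],-c[1],c[2])) for a,b,c in o]):
  pass
p,r=fitpose(o,[.5,.15,.5]);print('block',p.round(4),np.degrees(p[2]).round(1),r.round(1).tolist())
o=[(a,b,(c[0],-c[1],c[2])) for a,b,c in o]
s=get_state();q=s['ee_rot'];M=R.from_quat(np.r_[q[1:],q[0]]).as_matrix();print(M.round(3),np.degrees(np.arctan2(M[1,1],M[0,1])))
print(M.T@(np.array([p[0],p[1],.025])-s['position']))
```

```text
block [0.4991 0.1564 0.3546] 20.3 [[61.6, 5.6], [-72.9, -5.3], [-59.1, -2.2], [71.7, 9.3]]
[[-0.861 -0.508 -0.003]
 [-0.508  0.861  0.   ]
 [ 0.002  0.001 -1.   ]] 120.53905279992887
[-0.00262262  0.00283418  0.16421814]
```

View pics/c1.png

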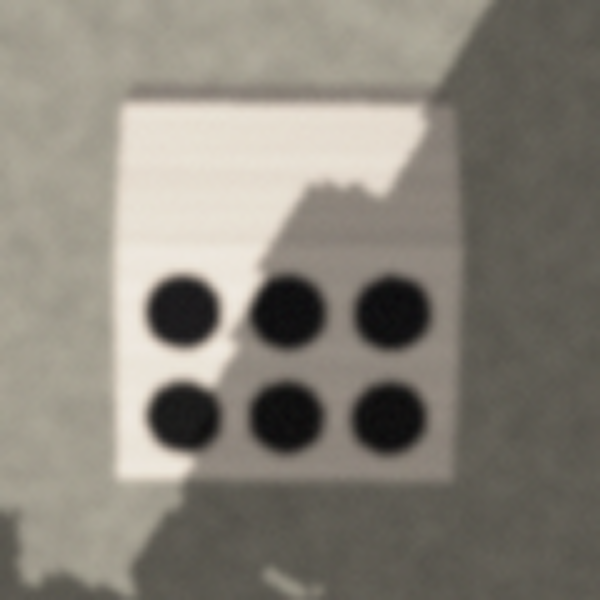

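Run:
```python
from h import *
d=load('w1.png')
C=lambda u,v:(220+u/5-.4,140+v/5-.4)
o=[(d,C(115,480),(.03,-.028,.045)),(d,C(455,481),(.03,.028,.045)),(d,C(459,103),(-.03,.028,.025)),(d,C(121,101),(-.03,-.028,.025)),(d,C(113,243),(-.01,-.028,.045)),(d,C(462,243),(-.01,.028,.045))]
p,r=fitpose(o,[.5,.15,.5]);print('block',p.round(4),np.degrees(p[2]).round(1),r.round(1).tolist())
s=get_state();q=s['ee_rot'];M=R.from_quat(np.r_[q[1:],q[0]]).as_matrix()
print(M.T@(np.array([p[0],p[1],.025])-s['position']))
```

```text
block [0.4984 0.1547 0.5241] 30.0 [[0.8, -0.8], [-0.5, -0.6], [-1.2, 0.3], [0.4, 0.2], [0.5, 0.1], [-0.0, 0.6]]
[-0.00110636  0.00175083  0.16422012]
```

```bash
python3 -m jog '[-1,2,40,0,0,0.5,-1,2,90,0,0,0.5,-1,2,130,0,0,0.5,-1,2,150,0,0,0.5,-1,2,163,0,0,0.5,-1,2,163,0,0,0.5]' 0
python3 -m jog '[0,0,0,0,0,0,0,0,0,0,0,0,0,0,0,0,0,0,0,0,0,0,0,0,0,0,0,0,0,0,0,0,0,0,0,0]' 1 50
python3 -m jog '[0,0,-10,0,0,0,0,0,-30,0,0,0,0,0,-50,0,0,0,0,0,-80,0,0,0,0,0,-80,0,0,0]'
python3 - <<'E'
from h import *
snap('wrist','w2.png');snap('scene','s2.png')
E
```

```text
clock: 2.08
position: [0.4981, 0.1568, 0.0272]
ee_rot: [-0.0, -0.261, 0.965, 0.0]
contact_force: [-0.2, 0.3, 0.0]
width: 0.0852
clock: 2.82
position: [0.4997, 0.1562, 0.0286]
ee_rot: [0.001, -0.261, 0.965, -0.0]
contact_force: [-0.7, -0.1, 5.6]
width: 0.0552
clock: 3.45
position: [0.5001, 0.1563, 0.1092]
ee_rot: [0.002, -0.261, 0.965, -0.0]
contact_force: [0.7, 0.3, -4.3]
width: 0.0553
```

View pics/w2.png

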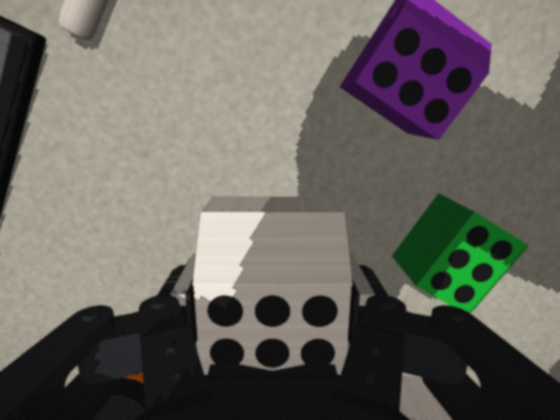

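Run:
```python
from h import *
d=load('t0.png');e=load('s0.png')
k=3.16
B=lambda u,v:(270+(u-370)/k-.3,155+v/k-.3)
S=lambda u,v:(205+(u-320)/5-.4,175+(v-300)/5-.4)
o=[(d,B(421,251),(-.065,.095,.025)),(d,B(653,236),(-.065,-.095,.025)),(d,B(414,77),(.065,.095,.07)),(d,B(644,70),(.065,-.095,.07)),
(e,S(516,328),(-.065,-.095,.025)),(e,S(747,428),(-.065,.095,.025)),(e,S(395,380),(.065,-.095,.07)),(e,S(637,490),(.065,.095,.07))]
for oo in (o[:4],o[4:],o):
  p,r=fitpose(oo,[.55,-.11,.1]);print('bed',p.round(4),np.degrees(p[2]).round(1),r.round(1).tolist())
ims=[]
c,s=np.cos(p[2]),np.sin(p[2])
T=lambda P:[[p[0]+c*a-s*b,p[1]+s*a+c*b,z] for a,b,z in P]
for dd,(x0,y0,w,h) in ((d,(265,150,110,95)),(e,(205,170,110,95))):
  im=cv2.resize(dd['frame'][y0:y0+h,x0:x0+w,::-1],None,fx=3.6,fy=3.6,interpolation=cv2.INTER_CUBIC)
  for P in ([(-.065,.095,.025),(-.065,-.095,.025),(.065,-.095,.025),(.065,.095,.025)],[(.065,.095,.07),(.065,-.095,.07),(.085,-.095,.07),(.085,.095,.07)]):
    q=((proj(dd,T(P))+.5-[x0,y0])*3.6).astype(np.int32);cv2.polylines(im,[q],True,(0,255,0) if P[0][2]<.05 else (0,0,255),1)
  ims.append(im)
cv2.imwrite('pics/c2.png',np.hstack(ims))
# held block
w=load('w2.png');st=get_state();q=st['ee_rot'];M=R.from_quat(np.r_[q[1:],q[0]]).as_matrix()
L=np.array([(-.01,-.028,.0225),(-.01,.028,.0225),(-.03,.028,.0025),(-.03,-.028,.0025),(-.03,-.028,-.0225),(-.03,.028,-.0225)])
uv=np.array([(195,284),(352,284),(346,212),(201,212),(211,197),(336,197)],float)
Rm=cv2.Rodrigues(w['rvec'])[0]
def f(x):
  P=(R.from_rotvec([0,0,0]).as_matrix()@(R.from_euler('zyx',x[3:]).as_matrix()@L.T)).T+x[:3]; return (proj(w,P)-uv).ravel()
r=least_squares(f,[*st['position'],.524,0,0]);print(r.x[:3].round(4),np.degrees(r.x[3:]).round(1),r.fun.round(1),(M.T@(r.x[:3]-st['position'])).round(4))
```

```text
bed [ 0.5499 -0.1142  0.0722] 4.1 [[0.3, -1.4], [-1.2, -0.7], [0.1, 1.9], [0.8, 0.2]]
bed [ 0.5529 -0.1096  0.0631] 3.6 [[0.1, 0.3], [-0.1, 0.0], [-0.0, -0.1], [0.1, -0.2]]
bed [ 0.5504 -0.113   0.0694] 4.0 [[-0.2, -1.7], [-1.7, -0.8], [-0.3, 1.6], [0.4, 0.2], [-0.4, -0.3], [-0.5, -0.9], [-0.3, -0.8], [-0.1, -1.2]]
[0.4984 0.1555 0.1045] [30.3 -0.1  0.2] [-1.5 -0.1  1.5  0.  -0.7  0.5  0.7  0.5  1.7 -0.5 -1.7 -0.6] [-0.0002 -0.0005  0.0023]
```

View pics/c2.png

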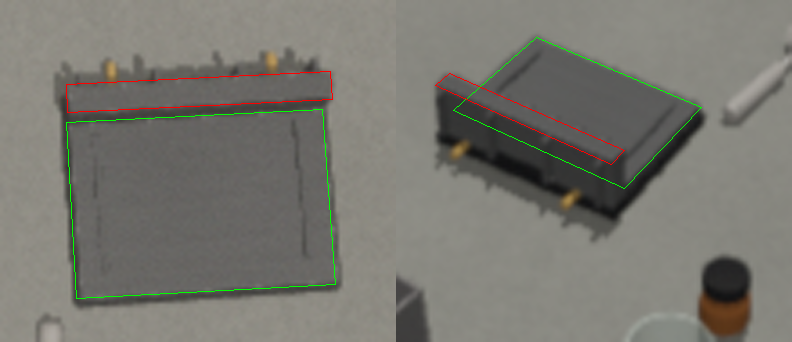

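The overlay matches the stage within about 3 mm, and the block is held square. Now I'll carry it over the bed.

```bash
python3 -m jog '[13,-44,-20,0,0,4.4,26,-88,-20,0,0,8.8,40,-131,-20,0,0,13.2,53,-175,-20,0,0,17.6,66,-219,-20,0,0,22,79,-263,-20,0,0,26.3,79,-263,-20,0,0,26.3,79,-263,-20,0,0,26.3]'
python3 - <<'E'
from h import *
snap('top','t3.png');snap('scene','s3.png')
a=load('t3.png')['frame'][120:270,240:400,::-1];b=load('s3.png')['frame'][140:260,190:310,::-1]
cv2.imwrite('pics/c3.png',np.hstack([cv2.resize(a,(427,400)),cv2.resize(b,(373,400))]))
E
```

```text
clock: 4.55
position: [0.5613, -0.1105, 0.1255]
ee_rot: [-0.002, -0.034, 0.999, 0.001]
contact_force: [-0.0, 0.2, -2.9]
width: 0.0556
```

View pics/c3.png

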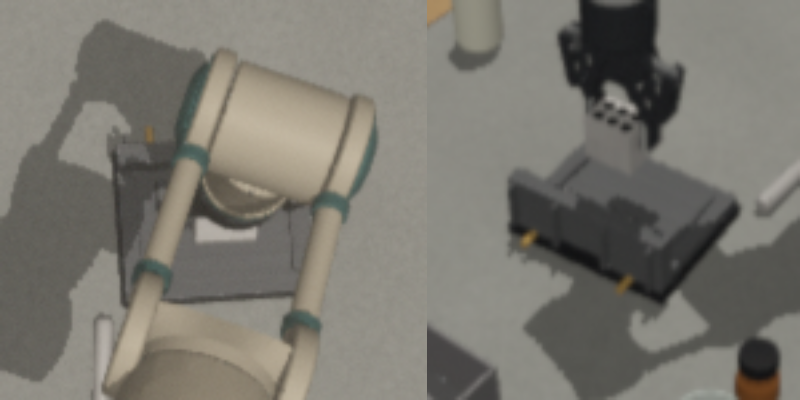

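The block hangs over the bed between the ribs with the bevel towards the robot. Descending.

```bash
python3 -m jog '[0,0,35,0,0,0,0,0,60,0,0,0,0,0,70,0,0,0,0,0,72,0,0,0,0,0,72,0,0,0]'; python3 -m jog '[0,0,1,0,0,0,0,0,2,0,0,0,0,0,2,0,0,0]'
```

```text
clock: 5.28
position: [0.5634, -0.1109, 0.0561]
ee_rot: [0.001, -0.034, 0.999, -0.0]
contact_force: [-0.5, 0.1, -3.2]
width: 0.0553
clock: 5.65
position: [0.563, -0.1111, 0.0537]
ee_rot: [0.0, -0.034, 0.999, -0.0]
contact_force: [-0.7, 0.5, -1.6]
width: 0.0553
```

```bash
python3 -m jog '[0,0,1,0,0,0,0,0,1,0,0,0]'; python3 -m jog '[0,0,0.5,0,0,0,0,0,0.5,0,0,0]'
```

```text
clock: 5.9
position: [0.563, -0.1111, 0.0537]
ee_rot: [0.001, -0.034, 0.999, -0.0]
contact_force: [-2.0, 0.5, 5.4]
width: 0.0555
clock: 6.15
position: [0.563, -0.1111, 0.0536]
ee_rot: [0.001, -0.034, 0.999, -0.0]
contact_force: [-3.8, 0.8, 8.9]
width: 0.0556
```

Force reads +8.9 N, so the block is seated on the bed. Release and rise.

```bash
python3 -m jog '[0,0,-1,0,0,0,0,0,-1,0,0,0,0,0,-1,0,0,0,0,0,-1,0,0,0]' 0; python3 -m jog '[0,0,-20,0,0,0,0,0,-50,0,0,0,0,0,-90,0,0,0,0,0,-110,0,0,0,0,0,-110,0,0,0]'
python3 - <<'E'
from h import *
snap('wrist','w4.png');print(get_state()['position'])
E
```

```text
clock: 6.65
position: [0.5627, -0.111, 0.0526]
ee_rot: [-0.0, -0.034, 0.999, 0.0]
contact_force: [-1.3, -0.3, 0.4]
width: 0.0857
clock: 7.28
position: [0.5638, -0.1114, 0.1644]
ee_rot: [0.002, -0.034, 0.999, -0.001]
contact_force: [-1.0, -0.1, -1.6]
width: 0.0856
[ 0.56283115 -0.11104476  0.16294254]
```

View pics/w4.png

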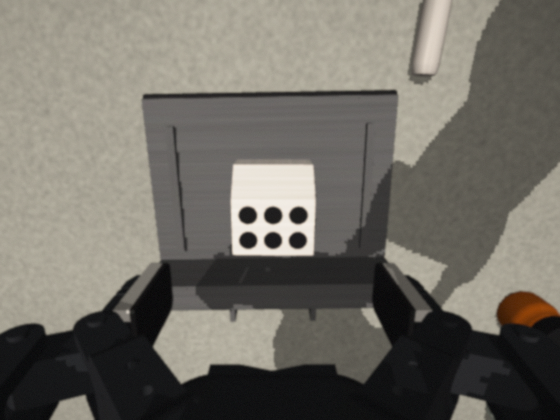

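The block stands on the bed at (273,210) between the ribs, bevel away from the wall (wall foot at row ~258). I'll fit the block and stage from this view.

Run:
```python
from h import *
d=load('w4.png')
o=[(d,(144,96),(-.065,-.095,.025)),(d,(396,92),(-.065,.095,.025)),(d,(161,258),(.065,-.095,.025)),(d,(387,257),(.065,.095,.025))]
p,r=fitpose(o,[.55,-.11,.1]);print('bed',p.round(4),np.degrees(p[2]).round(1),r.round(1).tolist())
o=[(d,(231,255),(.03,-.028,.07)),(d,(315,255),(.03,.028,.07)),(d,(314,163.5),(-.03,.028,.05)),(d,(233,163.5),(-.03,-.028,.05))]
b,r=fitpose(o,[.56,-.11,.1]);print('blk',b.round(4),np.degrees(b[2]).round(1),r.round(1).tolist())
Rz=np.array([[np.cos(p[2]),-np.sin(p[2])],[np.sin(p[2]),np.cos(p[2])]])
print('block in wall', Rz.T@(b[:2]-p[:2])-[.065,0])
s=get_state();print(s['qpos'],s['ee_rot'])
q=s['ee_rot'];M=R.from_quat(np.r_[q[1:],q[0]]).as_matrix()
# 45deg push pose: tool z = (wallx - z)/sqrt2, tool y along current y
yaw=p[2];wx=np.array([np.cos(yaw),np.sin(yaw),0]);wy=np.array([-np.sin(yaw),np.cos(yaw),0]);up=np.array([0,0,1.])
tz=(wx-up)/2**.5; M2=np.column_stack([np.cross(wy,tz),wy,tz])
rv=R.from_matrix(M.T@M2).as_rotvec(degrees=True);print('rotvec tool',rv)
bev=np.array([b[0],b[1],.0475+.0125])+np.array([-.02*np.cos(b[2]),-.02*np.sin(b[2]),0]); bev[2]=.025+.0225+.0125
for gap in (.03,.01,0): 
  t=bev-tz*(.019+gap); print(gap,t,'tool shift mm',(M.T@(t-s['position'])*1e3).round(1))
```

```text
bed [ 0.5494 -0.1132  0.0841] 4.8 [[-2.2, 1.0], [3.6, 0.7], [-0.2, 0.2], [-1.4, -1.8]]
blk [ 0.5615 -0.1112  0.0658] 3.8 [[2.1, -1.0], [-1.8, -0.7], [-0.9, 0.8], [0.7, 0.6]]
block in wall [-0.05270045  0.00092807]
[-3.16101963e-01  3.34832607e-01  1.64551901e+00  6.62068721e-05
  1.16032659e+00 -1.95527583e+00] [ 4.39878890e-04 -3.41689173e-02  9.99415967e-01 -1.28390735e-04]
rotvec tool [ -0.37029808 -44.94930607  -0.84888175]
0.03 [ 0.50706641 -0.11545668  0.09464823] tool shift mm [56.  -0.6 68.2]
0.01 [ 0.52115856 -0.11426871  0.0805061 ] tool shift mm [41.9 -0.3 82.4]
0 [ 0.52820463 -0.11367473  0.07343503] tool shift mm [34.8 -0.2 89.5]
```

```bash
python3 -m jog '[30,0,0,0,-9,0,60,0,0,0,-18,0,80,0,0,0,-27,0,80,0,15,-0.2,-36,-0.5,75,0,35,-0.4,-45,-0.8,65,0,55,-0.4,-45,-0.8,56,0,68,-0.4,-45,-0.8,56,0,68,-0.4,-45,-0.8,56,0,68,-0.4,-45,-0.8]' 1 60
python3 - <<'E'
from h import *
snap('wrist','w5.png');snap('scene','s5.png');s=get_state();print(s['position'],s['contact_force'],s['qpos'])
q=s['ee_rot'];M=R.from_quat(np.r_[q[1:],q[0]]).as_matrix();print(M.round(3))
b=load('s5.png')['frame'][140:260,190:310,::-1];w=load('w5.png')['frame'][:,:,::-1]
cv2.imwrite('pics/c5.png',np.hstack([cv2.resize(w,(453,340)),cv2.resize(b,(340,340))]))
E
```

```text
clock: 8.45
position: [0.5352, -0.0546, 0.1883]
ee_rot: [0.338, -0.02, 0.941, -0.006]
contact_force: [1.1, -0.2, -0.1]
width: 0.0004
[ 0.53479531 -0.05460123  0.18841746] [ 0.05830133 -0.65218984 -0.09824694] [-0.39168223  0.03489038  2.21456023  0.8133415   0.34241539 -2.7037038 ]
[[-0.77  -0.032  0.637]
 [-0.041  0.999  0.001]
 [-0.636 -0.026 -0.771]]
```

View pics/c5.png

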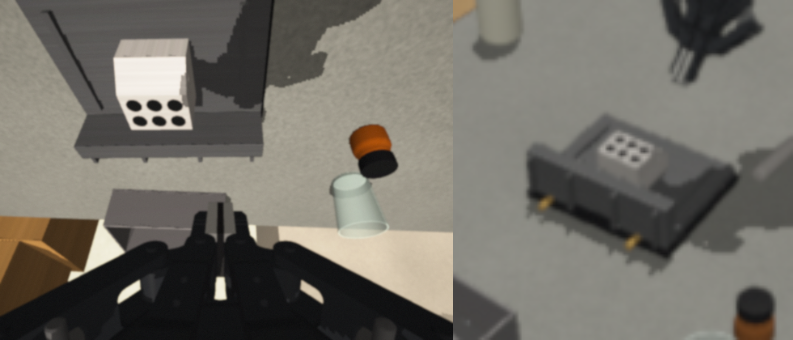

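The last joint hit its limit (q6 = −2.70) and the pose fell short. I'll turn the tool 90° about its own axis instead, so its x axis lies along the wall.

```bash
cat >> h.py <<'E'
def plan(P,yaw,tilt=45,kz=90):
    s=get_state();q=s['ee_rot'];M=R.from_quat(np.r_[q[1:],q[0]]).as_matrix()
    wx=np.array([np.cos(yaw),np.sin(yaw),0]);wy=np.array([-np.sin(yaw),np.cos(yaw),0]);t=np.radians(tilt)
    tz=np.cos(t)*wx-np.sin(t)*np.array([0,0,1.]); M2=np.column_stack([np.cross(wy,tz),wy,tz])@R.from_euler('z',kz,degrees=True).as_matrix()
    return (M.T@(np.array(P)-s['position'])*1e3).round(1), R.from_matrix(M.T@M2).as_rotvec(degrees=True).round(1)
E
python3 - <<'E'
from h import *
print(plan([.49,-.117,.13],.078))
E
```

```text
(array([ 74.2, -59.4,  16.4]), array([-6.5, -2.1, 89. ]))
```

```bash
python3 -m jog '[0,-30,0,-1,0,10,20,-59,0,-2,0,20,40,-59,0,-2,0,30,60,-59,0,-3,-1,40,74,-59,0,-3,-1,50,74,-59,0,-4,-1,60,74,-59,0,-5,-1,70,74,-59,0,-6,-2,80,74,-59,16,-6.5,-2,89,74,-59,16,-6.5,-2,89]'
python3 - <<'E'
from h import *
print(get_state()['qpos'].round(3),plan([.49,-.117,.13],.078))
E
```

```text
clock: 9.8
position: [0.4894, -0.1166, 0.13]
ee_rot: [0.259, 0.628, 0.678, 0.281]
contact_force: [-0.2, 0.1, 0.5]
width: 0.0
[-0.753  0.146  2.414  1.585  0.549 -2.248] (array([-0.5,  0.4,  0.4]), array([-0.1, -0. , -0. ]))
```

Run:
```python
from h import *
for g,P in ((25,[.5106,-.1152,.0911]),(0,[.5282,-.1137,.0734])): print(g,plan(P,.078))
```

```text
25 (array([ -0.3, -12.4,  42.5]), array([-0.1, -0. , -0. ]))
0 (array([ -0.2, -12.4,  67.5]), array([-0.1, -0. , -0. ]))
```

```bash
python3 -m jog '[0,-12,15,0,0,0,0,-12,42,0,0,0,0,-12,42,0,0,0,0,-12,42,0,0,0]'
python3 - <<'E'
from h import *
snap('wrist','w6.png');snap('scene','s6.png');s=get_state();print(s['position'],s['qpos'].round(3))
b=load('s6.png')['frame'][150:240,200:290,::-1];w=load('w6.png')['frame'][:,:,::-1]
cv2.imwrite('pics/c6.png',np.hstack([cv2.resize(w,(453,340)),cv2.resize(b,(340,340))]))
E
```

```text
clock: 10.3
position: [0.5105, -0.1145, 0.093]
ee_rot: [0.26, 0.627, 0.679, 0.281]
contact_force: [0.1, -0.1, 0.0]
width: -0.0002
[ 0.51049328 -0.11472482  0.09336614] [-0.699  0.266  2.436  1.875  0.546 -2.531]
```

View pics/c6.png

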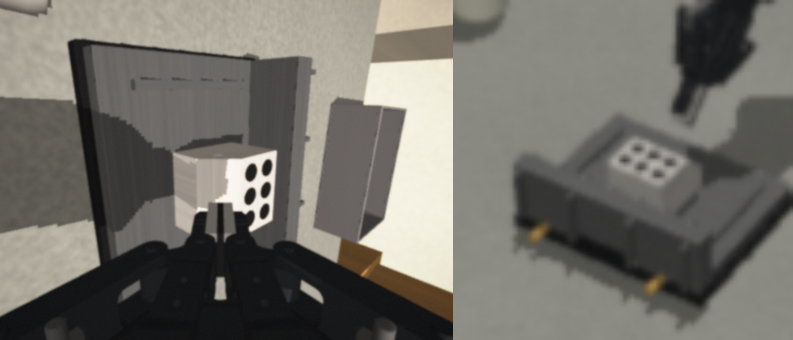

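q6 is −2.53 and falling, near its −2.7 limit. I'll back off slightly and turn the tool another 90° before pushing.

```bash
python3 -m jog '[0,0,-10,0,0,10,0,0,-15,0,0,20,0,0,-15,0,0,30,0,0,-15,0,0,40,0,0,-15,0,0,50,0,0,-15,0,0,60,0,0,-15,0,0,70,0,0,-15,0,0,80,0,0,-15,0,0,90,0,0,-15,0,0,90]'
python3 - <<'E'
from h import *
snap('wrist','w7.png');s=get_state();print(s['position'],s['qpos'].round(3),plan([.5282,-.1137,.0734],.078,kz=180))
E
```

```text
clock: 11.65
position: [0.4999, -0.1156, 0.1039]
ee_rot: [-0.014, 0.923, 0.037, 0.383]
contact_force: [0.5, -0.5, 0.1]
width: -0.0001
[ 0.49998266 -0.11557983  0.10381147] [-0.725  0.228  2.439  1.791  0.548 -0.892] (array([-1.5,  0.3, 41.5]), array([ 0. , -0. ,  0.2]))
```

View pics/w7.png

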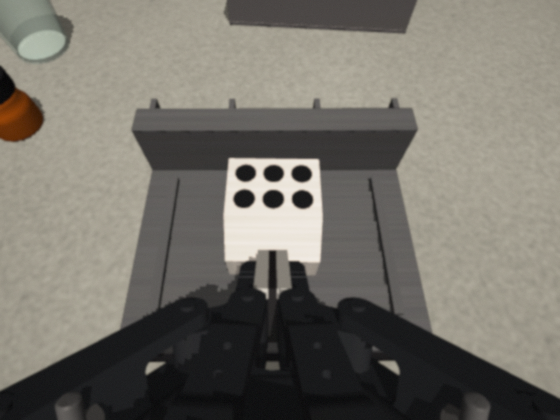

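The fingers (col 272) are centred on the block's bevel (col 273), and the wall lies straight ahead. Approaching.

```bash
python3 -m jog '[-1,0,20,0,0,0,-1,0,34,0,0,0,-1,0,37,0,0,0,-1,0,37,0,0,0]'; python3 -m jog '[0,0,1,0,0,0,0,0,2,0,0,0,0,0,2,0,0,0]'
```

```text
clock: 12.2
position: [0.5253, -0.1133, 0.0764]
ee_rot: [-0.015, 0.923, 0.036, 0.382]
contact_force: [-0.4, 0.1, -0.3]
width: -0.0001
clock: 12.58
position: [0.5269, -0.1134, 0.0751]
ee_rot: [-0.015, 0.923, 0.036, 0.382]
contact_force: [-0.2, -0.8, 0.7]
width: 0.0
```

```bash
python3 -m jog '[0,0,1,0,0,0,0,0,1,0,0,0]';python3 -m jog '[0,0,1,0,0,0,0,0,1,0,0,0]';python3 -m jog '[0,0,1,0,0,0,0,0,1,0,0,0]'
```

```text
clock: 12.82
position: [0.5276, -0.1133, 0.0741]
ee_rot: [-0.015, 0.923, 0.036, 0.382]
contact_force: [0.4, -0.3, 1.7]
width: -0.0
clock: 13.08
position: [0.5286, -0.1132, 0.0737]
ee_rot: [-0.015, 0.923, 0.036, 0.382]
contact_force: [-0.8, -0.6, 3.4]
width: -0.0002
clock: 13.32
position: [0.5297, -0.1131, 0.0737]
ee_rot: [-0.015, 0.923, 0.036, 0.383]
contact_force: [-2.1, -0.6, 5.9]
width: 0.0003
```

Contact made. Now I'll slide the block horizontally toward the wall.

```bash
python3 -m jog '[1,0,1,0,0,0,2,0,2,0,0,0,4,0,4,0,0,0,5.5,0,5.5,0,0,0,7,0,7,0,0,0,7,0,7,0,0,0]'; python3 -m jog '[1.5,0,1.5,0,0,0,3,0,3,0,0,0,4,0,4,0,0,0,4,0,4,0,0,0]'
python3 - <<'E'
from h import *
snap('wrist','w8.png');s=get_state();print(s['contact_force'],s['qpos'].round(3))
E
```

```text
clock: 14.08
position: [0.5396, -0.1123, 0.0736]
ee_rot: [-0.015, 0.923, 0.036, 0.383]
contact_force: [-1.6, -0.9, 5.5]
width: -0.0004
clock: 14.58
position: [0.5452, -0.112, 0.0736]
ee_rot: [-0.015, 0.923, 0.036, 0.383]
contact_force: [-2.1, -0.5, 5.2]
width: 0.0001
[-3.06667193  0.3529422   6.11318064] [-0.624  0.346  2.398  2.029  0.535 -1.058]
```

View pics/w8.png

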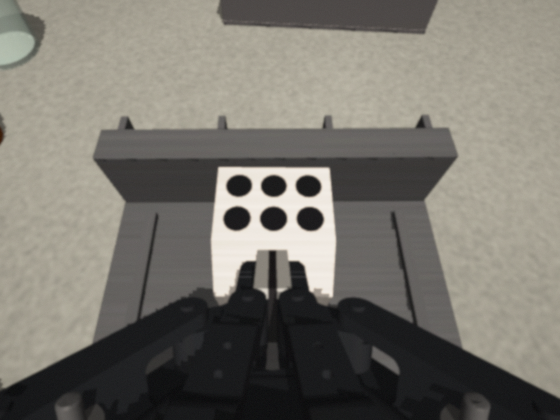

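The block slides straight with the push: its far top edge is at row 168, the wall foot at row 201 and the wall's top front edge at row ~157. A few mm are left, so I continue.

```bash
python3 -m jog '[1,0,1,0,0,0,2,0,2,0,0,0,2,0,2,0,0,0]'; python3 -m jog '[0.7,0,0.7,0,0,0,1.4,0,1.4,0,0,0,1.4,0,1.4,0,0,0]';python3 -m jog '[0.7,0,0.7,0,0,0,1.4,0,1.4,0,0,0,1.4,0,1.4,0,0,0]'
```

```text
clock: 15.0
position: [0.548, -0.1117, 0.0736]
ee_rot: [-0.015, 0.923, 0.036, 0.383]
contact_force: [-0.9, -0.5, 6.0]
width: 0.0001
clock: 15.38
position: [0.5499, -0.1116, 0.0736]
ee_rot: [-0.015, 0.923, 0.036, 0.383]
contact_force: [-1.5, -0.3, 5.5]
width: 0.0002
clock: 15.75
position: [0.5514, -0.1114, 0.0736]
ee_rot: [-0.015, 0.923, 0.036, 0.383]
contact_force: [-6.1, -1.0, 9.0]
width: 0.0001
```

The force has jumped to −6.1/+9.0 N at the expected 23 mm of travel, so the block is on the wall. Now I build up the 45° push.

```bash
python3 -m jog '[0.4,0,0.4,0,0,0,0.4,0,0.4,0,0,0,0.4,0,0.4,0,0,0]';python3 -m jog '[0.3,0,0.4,0,0,0,0.3,0,0.4,0,0,0,0.3,0,0.4,0,0,0]'
python3 - <<'E'
from h import *
for i in range(4): snap('wrist','w9.png');print(get_state()['contact_force'])
E
```

```text
clock: 16.12
position: [0.5514, -0.1114, 0.0736]
ee_rot: [-0.015, 0.923, 0.035, 0.383]
contact_force: [-9.6, -2.3, 12.4]
width: -0.0001
clock: 16.5
position: [0.5515, -0.1114, 0.0736]
ee_rot: [-0.015, 0.923, 0.035, 0.383]
contact_force: [-13.0, -2.7, 16.5]
width: -0.0002
[-12.83427985  -1.80961721  16.24293881]
[-14.72297018  -1.74664271  15.47460105]
[-13.23217481  -2.94324278  15.96022227]
[-13.31430836  -1.93709824  16.39580739]
```

View pics/w9.png

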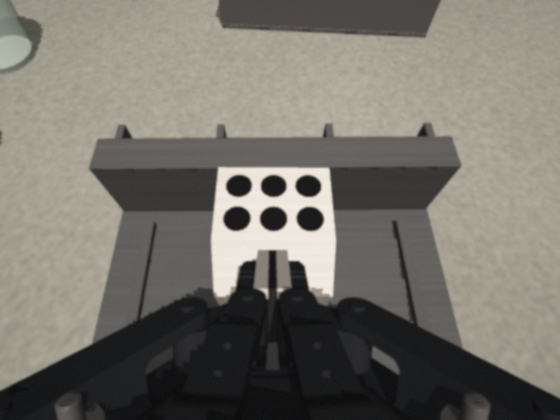

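The block's far top edge lies along the wall's front edge (row 167) over its whole width, so it is flush. The push reads about 21 N, so I'll ease it to about 15 N.

```bash
python3 -m jog '[-0.2,0,-0.5,0,0,0,-0.2,0,-0.5,0,0,0,-0.2,0,-0.5,0,0,0]'; python3 -m jog '[0,0,0,0,0,0,0,0,0,0,0,0,0,0,0,0,0,0,0,0,0,0,0,0]'
```

```text
clock: 17.08
position: [0.5515, -0.1114, 0.0736]
ee_rot: [-0.015, 0.923, 0.035, 0.383]
contact_force: [-9.6, -1.3, 11.5]
width: 0.0002
clock: 17.58
position: [0.5514, -0.1114, 0.0736]
ee_rot: [-0.015, 0.923, 0.035, 0.383]
contact_force: [-8.8, -2.2, 11.6]
width: 0.0
```

Run:
```python
from h import *
d=snap('top','t9.png');snap('scene','s9.png')
a=d['frame'][:,:400,::-1];b=load('s9.png')['frame'][140:300,130:450,::-1]
cv2.imwrite('pics/c9.png',np.hstack([cv2.resize(a,(400,420)),cv2.resize(b,(400,420))]))
d=snap('wrist','w10.png')
cv2.imwrite('pics/c10.png',cv2.resize(d['frame'][120:240,190:360,::-1],(680,480),interpolation=cv2.INTER_CUBIC))
F=np.array([get_state()['contact_force'] ]);print(F,np.linalg.norm(F))
```

```text
[[-9.51035272 -1.12103581 11.45870055]] 14.933363602723794
```

View pics/c9.png

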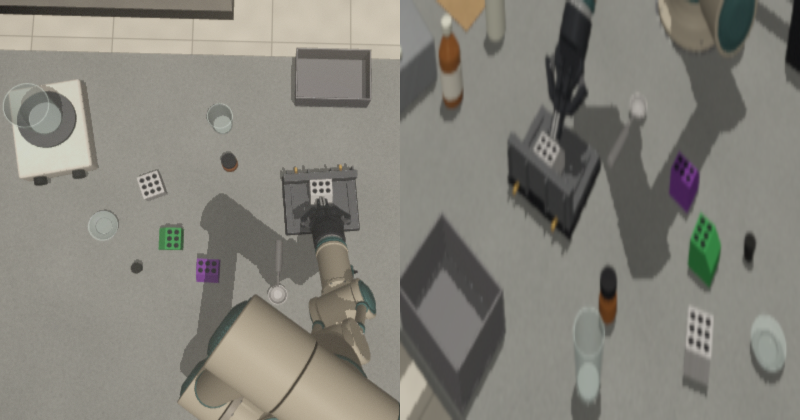

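View pics/c10.png

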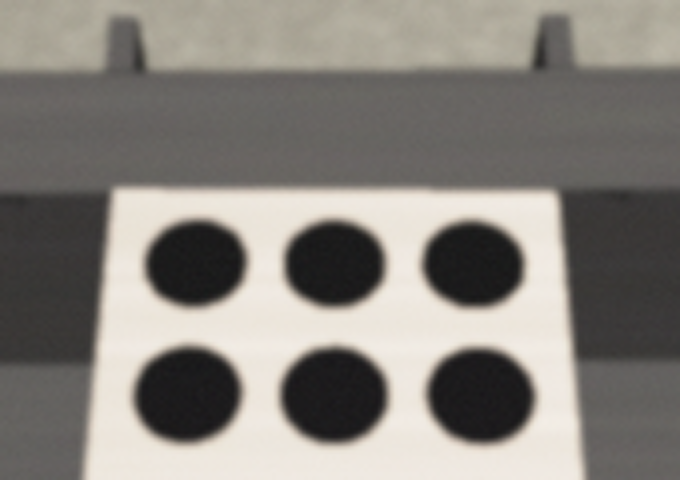

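The block's edge meets the wall top edge along its full width with no gap, everything else on the bench is where it was, and the push is steady at 15 N. Handing in.

```bash
python3 -c "
from rig import *
print(sign_off())"
```

```text
the job is handed in; nothing more can be done
None
```

The bevelled block is pressed home against the heating stage's back wall, and I handed the job in with the arm still holding it there. I had picked it up, stood it on the bed between the ribs with the bevel facing away from the wall, and let go about 23 mm short of the wall. I then slid it home with the shut fingers on the bevel. `sign_off()` gives no verdict, so what follows is from my own last checks.

- **Push:** it was steady at about 15 N, slanting roughly 50° below horizontal. It reached about 21 N for under a second while I built it up, over the 20 N asked for, and I eased it back before handing in.
- **Fit:** in the last close-up the block's top edge meets the wall's front edge along its full width, with no gap or tilt visible. It is close to the middle of the wall.
- **Other things on the bench:** by eye, the things in the last pictures are where they started. I did not measure their positions.
- **What disagreed:** the first tilted pose ran the last joint to its limit and fell short, touching nothing, so I turned the tool 180° about its own axis in two steps. The camera fits of the stage also differed by 3 to 5 mm, so I judged wall contact by the rise in force and the pictures instead.

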